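# Close the soap row clamp with its removable crank

## Task

Fit the loose crank fully home on the clamp's upright square shaft and wind it clockwise (seen from above) until the jaw has pushed the whole row of soap bars together and holds it snug against the end stop. Stop by feel as soon as it bites, because the soap is soft and must not be crushed, and work the jaw only with the crank, never by hand. Then lift the crank off, so that the clamp stays closed, and lay it flat on the bench well clear of the clamp, leaving the other things where they are.

Things in the scene. Friction and masses are not known exactly. Their poses are not given: they have to be found in the camera images.
- crank_hub (a point): Loose steel crank lying socket down on the bench, about 0.32 kg (+-30 %). Point on the hub's axis, half-way up the 50 mm hub (25 mm above the underside). z up, x along the arm to the knob. Lower 26 mm of hub: 28 x 28 mm block; upper 24 mm: round neck, 30 mm diameter, to be grasped across y. Arm: bar 18 mm wide, 8 mm thick, flush with the underside.
- crank_socket (a point): Centre of the mouth of the crank's square socket, in its underside, straight under the hub point; same axes. Socket 15.5 x 15.5 mm, sides parallel to x and y, 26 mm deep, open downward only.
- crank_knob (a point): Centre of the crank's upright black knob, half-way up: 24 mm diameter, 48 mm tall, from 8.5 to 56.5 mm above the crank's underside, axis 65 mm from the hub's axis along the crank's x. It spins freely on its pin, so it can be held at a constant yaw while the crank goes round.
- shaft_seat (a point): Clamp's upright square shaft: 14 x 14 mm, 22 mm tall, top 6 mm tapered to 10 x 10 mm. Point on its axis at the foot, on a flat collar 80 mm above the bench where the crank's underside rests when home. x, y parallel to the shaft's sides; turns with it. Crank fits all four ways, with about 0.1 rad of play either way. Gearbox 70 x 70 mm below; nothing else of the clamp is above 76 mm.
- shaft (a joint): Shaft angle (rad), growing clockwise from above, -0.4 to 0.4 at the start. Clockwise closes the jaw 16 mm per rad; closing takes some 2.5 to 6 rad. Turns at 0.3 N m (3 to 5 N at the knob) plus a little to push loose bars; with the row tight, about 2 N more at the knob per 10 N of squeeze. Stays where it is left; its friction keeps up to about 18 N of squeeze.
- stop_face (a point): End stop (100 x 50 mm steel) where the row ends up, on its +y side. Its face plate (84 x 46 mm) is set by screws and stands 0 to 20 mm proud of this point towards the row; how far is not measured. With the jaw face 112 mm from the face plate the four bars just touch. A squeeze of 6 N or more is snug, over 38 N crushes the soap.
- jaw_face (a point): Centre of the unpressed face of the moving jaw (88 x 50 mm steel plate with a black rubber pad 12 mm thick that gives 1 mm per 9 N, 9 mm at most). The jaw moves along this point's own -y.
- soap_a_mid (a point): Soap bar next to the jaw, tan, 80 x 28 x 50 mm (x, y, z), 0.12 kg, loose on the clamp's bed with gaps to its neighbours. Point at its centre.
- soap_b_mid (a point): Second soap bar from the jaw, the same.
- soap_c_mid (a point): Third soap bar from the jaw, the same.
- soap_d_mid (a point): Fourth soap bar, next to the end stop, the same.
- tape: Bystander: roll of packing tape lying flat, 100 mm diameter, 48 mm high, origin at the centre of its underside.
- spray: Bystander: white bottle, 60 mm diameter, 150 mm tall, origin at the centre of its underside.
- spare_soap: Bystander: single soap bar lying flat, 80 x 50 x 28 mm, origin at the centre of its underside.
Mind the look-alikes: they are no part of the job. What is shaped like the part that bears crank_hub but orange, red or yellow is not meant.

How it is judged (in metres and radians):
On the way, in this order (a step that is already met when the one before it is completed fails the run):
1. the crank sits fully home on the square shaft (hub within 3 mm of the shaft's axis, underside within 3 mm of the collar) (horizontal distance between crank_hub and shaft_seat below 0.003 m and z of crank_hub in the frame of shaft_seat below 0.028 m and angle between crank_hub's own z axis and vertical below 0.08 rad), for 0.2 s.
2. with the crank still on the shaft, the jaw squeezes the whole row against the end stop with at least 5 N (horizontal distance between crank_hub and shaft_seat below 0.006 m and z of crank_hub in the frame of shaft_seat below 0.035 m and contact force between jaw and soap_a above 5 N and contact force between stop and soap_d above 5 N), for 0.2 s.
At the end, for the whole second after the job is handed in: The clamp still holds the whole row (jaw on the first bar and last bar on the end stop, at least 2 N each), and the crank lies flat (within 0.1 rad), socket down, at rest on the bench with its hub at least 120 mm from the shaft (contact force between jaw and soap_a above 2 N and contact force between stop and soap_d above 2 N and height (world z) of crank_hub between 0.02 and 0.03 m and angle between crank_hub's own z axis and vertical below 0.1 rad and horizontal distance between crank_hub and shaft_seat above 0.12 m and linear speed of crank below 0.02 m/s); the robot touches nothing.
It fails at once if the soap is crushed: the jaw presses it with more than 38 N (contact force between jaw and soap_a above 38 N or contact force between stop and soap_d above 38 N).
It fails at once if the robot pushes the jaw itself (over 2 N) (contact force between any of the arm, the fingers and jaw above 2 N).
It fails at once if a soap bar is tipped over (angle between any of soap_a_mid, soap_b_mid, soap_c_mid, soap_d_mid's own z axis and vertical above 0.4 rad).
It fails at once if a bystander (tape roll, bottle, spare soap) is moved by more than 20 mm (distance of any of tape, spray, spare_soap from where it was at the start of the episode above 0.02 m).
It also fails if it takes over 72 s, if anything falls off the work surface, if the arm or the gripper's body presses on something with over 40 N, if the wrist force passes 120 N, or if a joint passes its speed limit or range.

## Robot

A 6-joint arm with a two-finger parallel gripper is mounted at the origin on the work surface. World frame = base frame: x ahead of the robot, y to its left, z up, the work surface at z = 0. Lengths are in mm, angles in rad, forces in N, time in s.
With the tool pointing down it reaches from about 275 to 750 mm from the base axis. Payload 10.2 kg.
Tool frame: the origin (TCP) lies at the very end of the fingers, on their centre line; the grasp point (between the pads) lies 19 mm behind it; x points along the fingers, y is the direction in which the jaws open and shut, and the axes are right-handed (so a half turn about x gives the same grasp; the last joint's range is limited). The gripper opens to 85 mm and grips with 20 to 120 N. Pads are 22 mm wide; open, the fingers measure 114 mm over their backs; the gripper's body (76 mm by 85 mm) begins 54 mm behind the grasp point. The pads swing forward as they close: fully open they stand 13 mm farther back than shut.
Start: joints at [-1.509, 0.313, 1.498, -0, 1.331, -0.223], TCP at [147.494, -503.862, 231.294] pointing down, gripper open.
Joint ranges: [-2.94, 2.94], [-0.97, 2.17], [0.19, 2.56], [-1.23, 4.37], [0.02, 3.11], [-2.88, 2.88]. Speed limits (rad/s): [2.39, 2.39, 3.01, 3.14, 3.14, 3.14].

## Interface

Orientations are given as a unit quaternion [w, x, y, z].
In Python, from rig import ctrl, viewer, finish_job gives the robot as it stands.
- The arm moves only by the tool carry_out, never from a script. Its argument "targets" is a list of rows, each an object of numbers: "x", "y", "z": the shift along the world's x, y, z in m; "ax", "ay", "az": the turn, a rotation vector about the world's x, y, z in rad; "hand": the opening, from -1 (shut) to 1 (fully open). A call has 1 to 5 rows; each row is the pose to reach, as a shift and turn from the pose commanded when the call began; what a row does not reach only later rows make up. A row lasts 1/8 s, in which the tool goes at most 62.5 mm and 10.7 degrees, less where a joint would pass 70% of its speed; a pose out of reach is approached as far as the arm can. A call with a gripper value outside its range is refused whole. The fingers move at their own pace and stop on an object; "grip_force" is the grip in N (left out, the last holds). Time passes only in rows, so rows that repeat a pose let the fingers close. It gives the time, the measured TCP pose, the force and the opening at its end, in the units of the state.
- ctrl.sense(): the state, without advancing time (a new reading comes with each control period).
- viewer.capture(name): name is "scene" or "top"; returns the picture (400x640x3 uint8, blue, green, red); there is no depth.
- viewer.camera_info(name): a dict with "fx", "fy", "cx", "cy" (pixels), "R" (3x3) and "t" (3): a world point X has camera coordinates R X + t. Camera axes: x right, y down, z forward; pixel columns grow to the right and rows downward; lengths in mm; the calibration is good to about 2 mm. A picture is of the moment at which its call begins. camera_info takes no time and is no camera call.
- finish_job(): hands the job in, once; it reports no verdict.
The state is a dict: "time_s": time; "joints": joint angles; "dq": joint speeds; "tau": joint torques, N m; "eef_pos": TCP position; "ee_rot": TCP orientation; "force": force on the tool from outside, world axes, zero at the start; "wrist_torque": the same for the moment, N m; "grip_width": opening from 0.0 (shut) to 1.0 (fully open).
Only numpy, scipy, OpenCV 4.12 (cv2) and the standard library are available. Lean on these libraries where they do the work, as an engineer would, in place of code of your own. Each camera call takes 0.05 s, during which the arm holds its last target. There are 200 camera calls.

## Working session

There is one attempt and no reset: what is moved stays moved. The work goes in short steps, Python scripts to look and compute and a tool call to move; the robot and the scene stay as the last step left them, time stands still between calls to the robot, and variables do not carry over. Pictures are saved under pics/ and viewed, about 8 in all and at most 12, crops included, and the job is handed in when it is done.

Besides the shell and the picture viewer there is one more tool, called after "Request:" as a command line: name --argument value ..., lists and objects as JSON in quotes. carry_out: Moves the arm, as the interface text tells. Its arguments: {"type":"object","properties":{"targets":{"type":"array"},"grip_force":{"type":"number"}},"required":["targets"]}

```bash
mkdir -p pics
python3 - <<'E'
from rig import ctrl,viewer
import cv2,json
for n in("scene","top"):
    cv2.imwrite(f"pics/{n}0.png",viewer.capture(n)); c=viewer.camera_info(n); print(n,{k:(v.tolist() if hasattr(v,'tolist') else v) for k,v in c.items()})
print(ctrl.sense())
E
```

```text
scene {'fx': 449.96534743010164, 'fy': 449.96534743010164, 'cx': 315.25094143497984, 'cy': 204.4686697261637, 'R': [[-0.64155387006528, 0.7670478563007894, 0.006798378382034112], [0.6637177206801494, 0.5595287680407911, -0.496393336971702], [-0.38456133328691416, -0.3139508622047691, -0.8680711013859826]], 't': [407.3121596470402, -324.41493609489106, 1395.0701245679716]}
top {'fx': 411.2915343154685, 'fy': 411.2915343154685, 'cx': 319.48675725414216, 'cy': 198.52837496524543, 'R': [[0.016265639385073093, -0.9996788307966128, 0.019433585168774456], [-0.9811023584461487, -0.019705228772512823, -0.19248341801419677], [0.19280454150978876, -0.015935470377123503, -0.981107776728459]], 't': [-74.418449656867, 579.8775227391845, 1195.0968735658219]}
{'time_s': 0.1, 'joints': array([-1.50937012e+00,  3.13353907e-01,  1.49838356e+00,  1.25338946e-05,
        1.33099124e+00, -2.23406719e-01]), 'dq': array([-0.0013444 , -0.00183427, -0.00277212,  0.00074048,  0.000123  ,
        0.00060645]), 'tau': array([ 3.39839593e-03, -4.12890458e+01, -2.60145539e+01, -1.89213661e-04,
        2.94560225e-03,  2.77411971e-05]), 'eef_pos': array([ 147.49658724, -503.6083528 ,  230.80439218]), 'ee_rot': array([ 0.09996252,  0.69998479,  0.1007625 , -0.69991122]), 'force': array([-0.42953025, -0.80176613,  0.0781103 ]), 'wrist_torque': array([-0.00080421, -0.01486208, -0.06039814]), 'grip_width': 0.9971252298359023}
```

View pics/scene0.png

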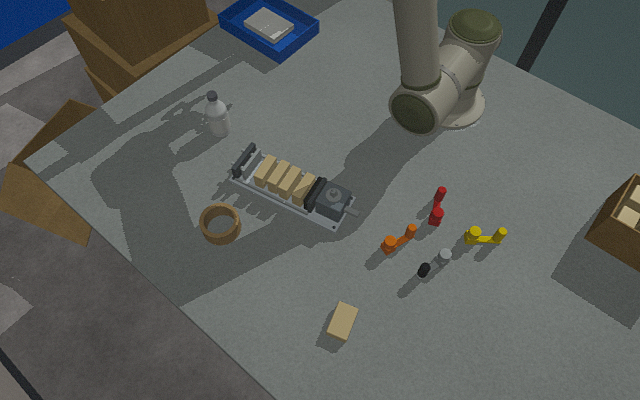

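View pics/top0.png

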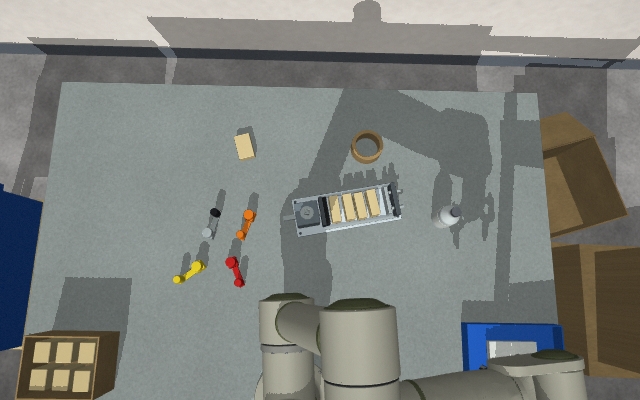

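Look-alikes: orange (scene 390,244), red (437,215), yellow (475,233) and grey steel with a black knob (445,257; top 208,231). The steel one is the one meant. I'll confirm it in an enlarged crop.

Run:
```python
import cv2,numpy as np
s=cv2.imread("pics/scene0.png");t=cv2.imread("pics/top0.png")
def cr(im,x,y,w,h,k): return cv2.resize(im[y:y+h,x:x+w],None,fx=k,fy=k,interpolation=cv2.INTER_CUBIC)
a=np.hstack([cr(t,190,195,50,50,8),cr(s,405,235,50,50,8)])
b=np.hstack([cr(t,280,190,50,50,8),cr(s,305,170,50,50,8)])
cv2.imwrite("pics/c1.png",a)
cv2.imwrite("pics/c1.png",cv2.resize(np.vstack([a,b]),(600,600)) if 0 else np.vstack([a,b])[:, :])
i=np.vstack([a,b]);cv2.imwrite("pics/c1.png",cv2.resize(i,(600,600)))
```

```text
(no output)
```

View pics/c1.png

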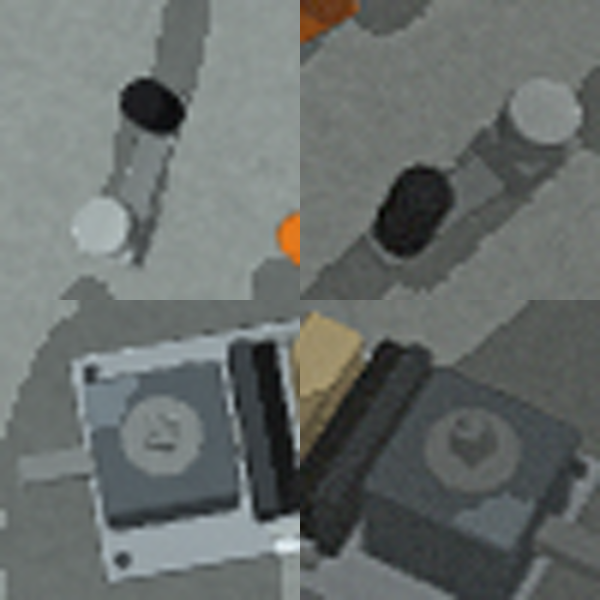

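```bash
cat > h.py <<'E'
import numpy as np
from rig import viewer
C={n:viewer.camera_info(n) for n in("scene","top")}
def onz(n,u,v,z):
    c=C[n];R=np.array(c['R']);t=np.array(c['t']);o=-R.T@t
    d=R.T@np.array([(u-c['cx'])/c['fx'],(v-c['cy'])/c['fy'],1]);return o+d*(z-o[2])/d[2]
def proj(n,X):
    c=C[n];p=np.array(c['R'])@np.array(X)+np.array(c['t']);return np.array([c['cx']+c['fx']*p[0]/p[2],c['cy']+c['fy']*p[1]/p[2]])
def tri(us,ut):
    A=[];b=[]
    for n,u in(("scene",us),("top",ut)):
        c=C[n];R=np.array(c['R']);t=np.array(c['t'])
        for k,(f,cc) in enumerate(((c['fx'],c['cx']),(c['fy'],c['cy']))):
            w=(u[k]-cc)/f;A.append(R[k]-w*R[2]);b.append(w*t[2]-t[k])
    return np.linalg.lstsq(np.array(A),np.array(b),rcond=None)[0]
E
python3 - <<'E'
from h import *
P=dict(hub=((445.4,252.9),(206.4,232.25),50),knob=((423.3,269.9),(214.9,212.1),32.5),shaft=((333.2,194.6),(306.6,212.1),80),tape=((219,223),(367,147),24),bot=((219,130),(446,218),50),spare=((343,321),(245,146),14))
for k,(s,t,z) in P.items(): print(k,onz("scene",*s,z).round(1),onz("top",*t,z).round(1),tri(s,t).round(1))
# clamp corners in top, bed height guess ~10: crop bottom-left corners
a=onz("top",293,200,8);b=onz("top",299,236,8);c=onz("top",396,184,8);d=onz("top",401,218,8)
print(a,b,c,d)
print(np.arctan2(*(a-c)[:2]),np.arctan2(*(b-d)[:2]))
E
```

```text
hub [472.3 272.5  50. ] [472.7 273.3  50. ] [472.7 272.8  51. ]
knob [535.2 254.8  32.5] [537.1 256.1  32.5] [536.6 255.1  35.8]
shaft [533.7 -26.6  80. ] [534.8 -25.9  80. ] [534.6 -26.   81.7]
tape [ 760.2 -216.    24. ] [ 759.4 -214.3   24. ] [ 759.9 -215.1   24.2]
bot [ 560.8 -415.6   50. ] [ 529.7 -451.1   50. ] [ 535.4 -465.9  -10.9]
spare [751.5 180.8  14. ] [757.1 178.1  14. ] [754.1 179.3  19.6]
[584.35728689  18.94179904   8.        ] [470.85158219  -2.94318426   8.        ] [ 643.06558557 -308.7485745     8.        ] [ 533.45146457 -322.39070624    8.        ]
-0.17727708583029025 -0.19351079541018118
```

The crop shows the steel crank: hub disc at top (206,232) / scene (445,253), black knob at (215,212) / (423,270). The shaft collar is at (307,212) / (333,195). From these the hub is at about (472.5, 273) with yaw -0.27, and the shaft is at about (534.3, -26). Moving above the hub.

Request:
carry_out --targets '[{"x":0.023,"y":0.055,"az":-0.04},{"x":0.046,"y":0.11,"az":-0.08},{"x":0.069,"y":0.165,"az":-0.12},{"x":0.092,"y":0.22,"az":-0.16},{"x":0.115,"y":0.275,"az":-0.2,"hand":1}]'

```text
invalid input at $.targets[0]: expected keys x, y, z, ax, ay, az, hand
```

Request:
carry_out --targets '[{"x":0.023,"y":0.055,"az":-0.04},{"x":0.046,"y":0.11,"az":-0.08},{"x":0.069,"y":0.165,"az":-0.12},{"x":0.092,"y":0.22,"az":-0.16},{"x":0.115,"y":0.275,"az":-0.2}]'

```text
invalid input at $.targets[0]: expected keys x, y, z, ax, ay, az, hand
```

Request:
carry_out --targets '[{"x":0.023,"y":0.055,"az":-0.04},{"x":0.046,"y":0.11,"az":-0.08},{"x":0.069,"y":0.165,"az":-0.12},{"x":0.092,"y":0.22,"az":-0.156},{"x":0.095,"y":0.227,"az":-0.156}]'

```text
invalid input at $.targets[0]: expected keys x, y, z, ax, ay, az, hand
```

```bash
cat >> h.py <<'E'
from rig import ctrl
def st():
    s=ctrl.sense();w,x,y,z=s['ee_rot']
    print(round(s['time_s'],2),'pos',s['eef_pos'].round(1),'yaw',round(float(np.arctan2(1-2*(x*x+z*z),2*(x*y-w*z))),3),'tilt',round(float(2*(x*z-w*y)),3),'F',s['force'].round(1),'M',s['wrist_torque'].round(2),'g',round(s['grip_width'],3),'q6',round(s['joints'][5],2));return s
E
python3 -c "from h import *;st()"
```

```text
0.1 pos [ 147.5 -503.6  230.8] yaw -1.286 tilt -1.0 F [-0.4 -0.8  0.1] M [-0.   -0.01 -0.06] g 0.997 q6 -0.22
```

All keys are required in every row.

Request:
carry_out --targets '[{"x":0.023,"y":0.055,"z":0,"ax":0,"ay":0,"az":-0.04,"hand":1},{"x":0.046,"y":0.11,"z":0,"ax":0,"ay":0,"az":-0.08,"hand":1},{"x":0.069,"y":0.165,"z":0,"ax":0,"ay":0,"az":-0.12,"hand":1},{"x":0.092,"y":0.22,"z":0,"ax":0,"ay":0,"az":-0.16,"hand":1},{"x":0.115,"y":0.275,"z":0,"ax":0,"ay":0,"az":-0.2,"hand":1}]'

```text
time_s: 0.72
eef_pos: [262.8, -227.0, 231.2]
ee_rot: [0.029, 0.707, 0.029, -0.706]
force: [1.5, -0.3, 0.1]
grip_width: 1.004
```

Request:
carry_out --targets '[{"x":0.023,"y":0.055,"z":0,"ax":0,"ay":0,"az":-0.04,"hand":1},{"x":0.046,"y":0.11,"z":0,"ax":0,"ay":0,"az":-0.08,"hand":1},{"x":0.069,"y":0.165,"z":0,"ax":0,"ay":0,"az":-0.12,"hand":1},{"x":0.092,"y":0.22,"z":0,"ax":0,"ay":0,"az":-0.16,"hand":1},{"x":0.115,"y":0.275,"z":0,"ax":0,"ay":0,"az":-0.2,"hand":1}]'

```text
time_s: 1.35
eef_pos: [377.8, 48.2, 231.4]
ee_rot: [-0.041, 0.706, -0.041, -0.706]
force: [0.2, -0.7, -0.0]
grip_width: 0.999
```

Request:
carry_out --targets '[{"x":0.023,"y":0.055,"z":0,"ax":0,"ay":0,"az":-0.04,"hand":1},{"x":0.046,"y":0.11,"z":0,"ax":0,"ay":0,"az":-0.08,"hand":1},{"x":0.069,"y":0.165,"z":0,"ax":0,"ay":0,"az":-0.12,"hand":1},{"x":0.092,"y":0.22,"z":0,"ax":0,"ay":0,"az":-0.156,"hand":1},{"x":0.095,"y":0.227,"z":0,"ax":0,"ay":0,"az":-0.156,"hand":1}]'

```text
time_s: 1.98
eef_pos: [472.6, 275.7, 230.1]
ee_rot: [0.094, -0.7, 0.095, 0.701]
force: [-0.2, -0.8, 0.2]
grip_width: 1.0
```

```bash
python3 -c "from h import *;st()"
```

```text
1.98 pos [472.6 275.7 230.1] yaw -1.839 tilt -1.0 F [-0.2 -0.8  0.2] M [-0.03  0.02 -0.03] g 1.0 q6 2.15
```

Request:
carry_out --targets '[{"x":0,"y":0,"z":-0.05,"ax":0,"ay":0,"az":0,"hand":1},{"x":0,"y":0,"z":-0.1,"ax":0,"ay":0,"az":0,"hand":1},{"x":0,"y":0,"z":-0.15,"ax":0,"ay":0,"az":0,"hand":1},{"x":0,"y":0,"z":-0.19,"ax":0,"ay":0,"az":0,"hand":1},{"x":0,"y":0,"z":-0.21,"ax":0,"ay":0,"az":0,"hand":1}]'

```text
time_s: 2.6
eef_pos: [471.3, 271.9, 19.2]
ee_rot: [0.095, -0.699, 0.096, 0.702]
force: [-0.1, 0.2, -0.6]
grip_width: 1.003
```

Request:
carry_out --targets '[{"x":0,"y":0,"z":0,"ax":0,"ay":0,"az":0,"hand":0},{"x":0,"y":0,"z":0,"ax":0,"ay":0,"az":0,"hand":-0.5},{"x":0,"y":0,"z":0,"ax":0,"ay":0,"az":0,"hand":-1},{"x":0,"y":0,"z":0,"ax":0,"ay":0,"az":0,"hand":-1},{"x":0,"y":0,"z":0,"ax":0,"ay":0,"az":0,"hand":-1}]' --grip_force 40

```text
time_s: 3.22
eef_pos: [473.0, 273.2, 22.5]
ee_rot: [-0.096, 0.701, -0.095, -0.7]
force: [-1.2, -1.8, 7.0]
grip_width: 0.336
```

Run:
```python
from h import *
import cv2
st();s=viewer.capture("scene");t=viewer.capture("top")
cr=lambda im,x,y:cv2.resize(im[y:y+60,x:x+60],None,fx=6.6667,fy=6.6667,interpolation=cv2.INTER_CUBIC)
cv2.imwrite("pics/g1.png",np.hstack([cr(t,180,190),cr(s,405,225)]))
```

```text
3.23 pos [473.  273.2  22.5] yaw -1.842 tilt -1.0 F [-1.2 -1.8  7. ] M [-0.27  0.25 -0.09] g 0.336 q6 2.15
```

View pics/g1.png

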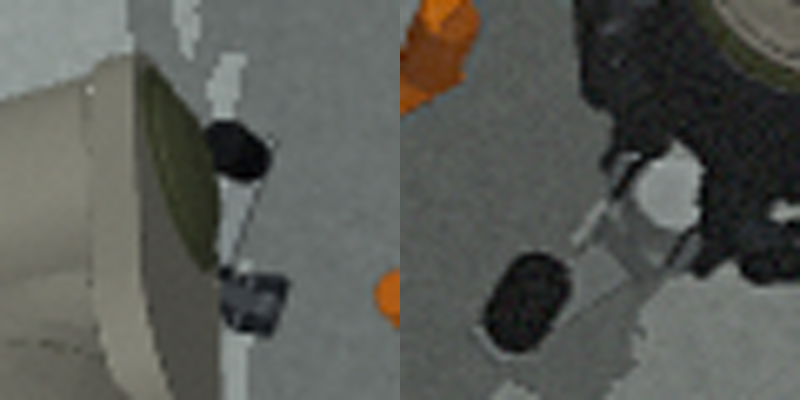

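Scene crop shows the pads on either side of the bright neck. Lifting and checking, and enlarging the earlier shaft view for its yaw.

Request:
carry_out --targets '[{"x":0,"y":0,"z":0.03,"ax":0,"ay":0,"az":0,"hand":-1},{"x":0,"y":0,"z":0.08,"ax":0,"ay":0,"az":0,"hand":-1},{"x":0,"y":0,"z":0.13,"ax":0,"ay":0,"az":0,"hand":-1},{"x":0,"y":0,"z":0.16,"ax":0,"ay":0,"az":0,"hand":-1},{"x":0,"y":0,"z":0.16,"ax":0,"ay":0,"az":0,"hand":-1}]' --grip_force 70

```text
time_s: 3.95
eef_pos: [473.1, 273.4, 183.1]
ee_rot: [-0.096, 0.702, -0.095, -0.699]
force: [1.0, -0.1, -3.5]
grip_width: 0.328
```

Run:
```python
from h import *
import cv2
st();cv2.imwrite("pics/scene2.png",viewer.capture("scene"));cv2.imwrite("pics/top2.png",viewer.capture("top"))
s=cv2.imread("pics/scene0.png");t=cv2.imread("pics/top0.png")
cr=lambda im,x,y:cv2.resize(im[y:y+20,x:x+20],None,fx=20,fy=20,interpolation=cv2.INTER_CUBIC)
a=np.hstack([cr(t,297,202),cr(s,323,185)])
a=cv2.convertScaleAbs(a,alpha=1.8,beta=-60)
p=cv2.resize(cv2.imread("pics/scene2.png")[100:300,300:540],None,fx=1.6,fy=1.6)
q=np.zeros((200,800,3),np.uint8)
cv2.imwrite("pics/sh.png",a)
```

```text
3.95 pos [473.1 273.4 183.1] yaw -1.842 tilt -1.0 F [ 1.  -0.1 -3.5] M [ 0.06  0.06 -0.  ] g 0.328 q6 2.15
```

View pics/sh.png

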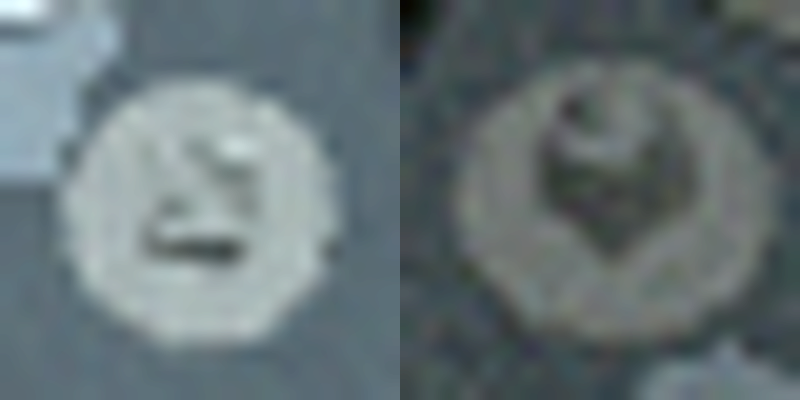

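```bash
python3 - <<'E'
from h import *
c=onz("scene",333.2,194.6,80)
for y in np.arange(-.4,.61,.1):
    r=np.array([[np.cos(y),-np.sin(y)],[np.sin(y),np.cos(y)]])
    print(round(y,1),*[ (proj("scene",[*(c[:2]+r@np.array(k)*7),80])).round(1) for k in((1,1),(1,-1),(-1,1),(-1,-1))], *[ (proj("top",[*(onz("top",306.6,212.1,80)[:2]+r@np.array(k)*7),80])).round(1) for k in((-1,1),(-1,-1))])
s=ctrl.sense()
# hub in current scene picture predicted
print(proj("scene",[473,273,210]),proj("top",[473,273,210]))
E
python3 - <<'E'
import cv2,numpy as np
s=cv2.imread("pics/scene2.png");t=cv2.imread("pics/top2.png")
cv2.imwrite("pics/g2.png",np.hstack([cv2.resize(s[170:290,380:500],(400,400),interpolation=2),cv2.resize(t[140:260,130:250],(400,400),interpolation=2)]))
E
```

```text
-0.4 [332.1 197.8] [329.4 193.6] [337.  195.7] [334.3 191.4] [303.5 213.3] [307.8 215.2]
-0.3 [332.4 197.9] [329.3 193.9] [337.1 195.3] [333.9 191.3] [303.6 213.6] [308.1 215. ]
-0.2 [332.8 198. ] [329.3 194.2] [337.1 195. ] [333.6 191.3] [303.8 213.9] [308.4 214.9]
-0.1 [333.2 198. ] [329.3 194.5] [337.1 194.7] [333.2 191.2] [304.  214.1] [308.7 214.7]
-0.0 [333.6 198. ] [329.3 194.9] [337.1 194.3] [332.8 191.2] [304.2 214.4] [308.9 214.5]
0.1 [334.  197.9] [329.3 195.2] [337.1 194. ] [332.4 191.3] [304.4 214.6] [309.1 214.2]
0.2 [334.4 197.9] [329.4 195.6] [337.  193.7] [332.  191.4] [304.7 214.8] [309.3 214. ]
0.3 [334.8 197.7] [329.6 195.9] [336.8 193.3] [331.6 191.5] [305. 215.] [309.5 213.7]
0.4 [335.1 197.6] [329.7 196.2] [336.6 193. ] [331.3 191.6] [305.3 215.1] [309.7 213.4]
0.5 [335.5 197.4] [330.  196.5] [336.4 192.7] [331.  191.8] [305.6 215.2] [309.8 213.1]
0.6 [335.8 197.2] [330.2 196.7] [336.2 192.5] [330.6 192. ] [305.9 215.3] [309.9 212.8]
[465.06445325 222.57465367] [191.21272042 225.29324509]
```

View pics/g2.png

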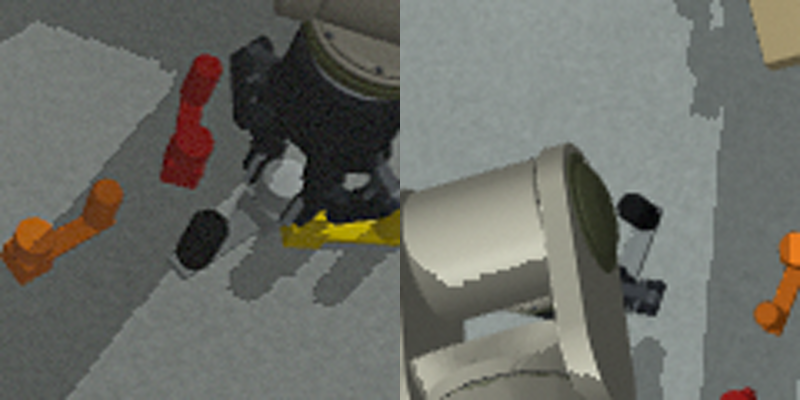

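Run:
```python
from h import *
k=tri((440.3,241.4),(201.1,203.3));print(k,onz("scene",440.3,241.4,193),onz("top",201.1,203.3,193),"hub",onz("scene",465.8,223.7,210.6))
```

```text
[534.84133063 255.63656627 194.15142144] [534.29035495 255.40525341 193.        ] [534.97346193 256.12541446 193.        ] hub [474.71221082 275.57413221 210.6       ]
```

Request:
carry_out --targets '[{"x":0.01,"y":-0.05,"z":0,"ax":0,"ay":0,"az":0.04,"hand":-1},{"x":0.021,"y":-0.1,"z":0,"ax":0,"ay":0,"az":0.08,"hand":-1},{"x":0.031,"y":-0.15,"z":0,"ax":0,"ay":0,"az":0.12,"hand":-1},{"x":0.041,"y":-0.2,"z":0,"ax":0,"ay":0,"az":0.16,"hand":-1},{"x":0.052,"y":-0.25,"z":0,"ax":0,"ay":0,"az":0.195,"hand":-1}]'

```text
time_s: 4.68
eef_pos: [523.8, 21.6, 179.4]
ee_rot: [0.027, -0.705, 0.026, 0.708]
force: [0.9, 0.1, -2.2]
grip_width: 0.334
```

Request:
carry_out --targets '[{"x":0.008,"y":-0.035,"z":-0.01,"ax":0,"ay":0,"az":0,"hand":-1},{"x":0.01,"y":-0.0495,"z":-0.03,"ax":0,"ay":0,"az":0,"hand":-1},{"x":0.01,"y":-0.0495,"z":-0.05,"ax":0,"ay":0,"az":0,"hand":-1},{"x":0.01,"y":-0.0495,"z":-0.05,"ax":0,"ay":0,"az":0,"hand":-1},{"x":0.01,"y":-0.0495,"z":-0.05,"ax":0,"ay":0,"az":0,"hand":-1}]'

```text
time_s: 5.3
eef_pos: [534.5, -26.2, 131.3]
ee_rot: [0.027, -0.706, 0.027, 0.707]
force: [-0.6, 0.7, -2.5]
grip_width: 0.327
```

Run:
```python
from h import *
import cv2
st();s=viewer.capture("scene");t=viewer.capture("top");cv2.imwrite("pics/scene3.png",s);cv2.imwrite("pics/top3.png",t)
cr=lambda im,x,y:cv2.resize(im[y:y+60,x:x+60],None,fx=6.6667,fy=6.6667,interpolation=cv2.INTER_CUBIC)
cv2.imwrite("pics/a3.png",np.hstack([cr(t,280,170),cr(s,300,150)]))
```

```text
5.3 pos [534.5 -26.2 131.3] yaw -1.647 tilt -1.0 F [-0.6  0.7 -2.5] M [-0.02  0.08  0.02] g 0.327 q6 1.38
```

View pics/a3.png

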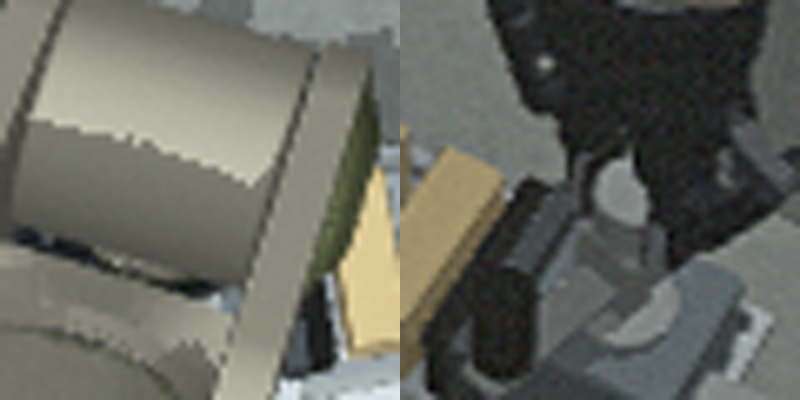

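Crank is over the shaft (scene crop shows hub at (620,190) above the collar). Now lowering gently onto the taper.

Request:
carry_out --targets '[{"x":0,"y":0,"z":-0.003,"ax":0,"ay":0,"az":0,"hand":-1},{"x":0,"y":0,"z":-0.006,"ax":0,"ay":0,"az":0,"hand":-1},{"x":0,"y":0,"z":-0.009,"ax":0,"ay":0,"az":0,"hand":-1},{"x":0,"y":0,"z":-0.011,"ax":0,"ay":0,"az":0,"hand":-1},{"x":0,"y":0,"z":-0.011,"ax":0,"ay":0,"az":0,"hand":-1}]'

```text
time_s: 6.02
eef_pos: [534.4, -26.4, 120.1]
ee_rot: [0.027, -0.706, 0.027, 0.707]
force: [-0.3, -0.6, -2.8]
grip_width: 0.331
```

```bash
python3 -c "from h import *;st()"
```

```text
6.03 pos [534.4 -26.4 120.1] yaw -1.647 tilt -1.0 F [-0.3 -0.6 -2.8] M [ 0.03  0.04 -0.04] g 0.331 q6 1.38
```

Request:
carry_out --targets '[{"x":0,"y":0,"z":-0.001,"ax":0,"ay":0,"az":0,"hand":-1},{"x":0,"y":0,"z":-0.002,"ax":0,"ay":0,"az":0,"hand":-1},{"x":0,"y":0,"z":-0.003,"ax":0,"ay":0,"az":0,"hand":-1},{"x":0,"y":0,"z":-0.004,"ax":0,"ay":0,"az":0,"hand":-1}]'

```text
time_s: 6.52
eef_pos: [534.5, -26.5, 116.3]
ee_rot: [-0.027, 0.707, -0.027, -0.707]
force: [-0.2, -2.2, -2.1]
grip_width: 0.331
```

```bash
python3 -c "from h import *;st()"
```

```text
6.53 pos [534.5 -26.5 116.3] yaw -1.647 tilt -1.0 F [-0.2 -2.2 -2.1] M [-0.21  0.15  0.03] g 0.331 q6 1.38
```

Request:
carry_out --targets '[{"x":0,"y":-0.0004,"z":-0.001,"ax":0,"ay":0,"az":0,"hand":-1},{"x":0,"y":-0.0004,"z":-0.002,"ax":0,"ay":0,"az":0,"hand":-1},{"x":0,"y":-0.0004,"z":-0.003,"ax":0,"ay":0,"az":0,"hand":-1},{"x":0,"y":-0.0004,"z":-0.004,"ax":0,"ay":0,"az":0,"hand":-1}]'

```text
time_s: 7.02
eef_pos: [534.5, -26.7, 112.2]
ee_rot: [0.027, -0.707, 0.027, 0.707]
force: [-1.1, -0.2, -2.3]
grip_width: 0.331
```

```bash
python3 -c "from h import *;st()"
```

```text
7.03 pos [534.5 -26.7 112.2] yaw -1.647 tilt -1.0 F [-1.1 -0.2 -2.3] M [-0.03  0.19  0.01] g 0.331 q6 1.38
```

Request:
carry_out --targets '[{"x":0,"y":0,"z":-0.002,"ax":0,"ay":0,"az":0,"hand":-1},{"x":0,"y":0,"z":-0.0045,"ax":0,"ay":0,"az":0,"hand":-1},{"x":0,"y":0,"z":-0.007,"ax":0,"ay":0,"az":0,"hand":-1},{"x":0,"y":0,"z":-0.009,"ax":0,"ay":0,"az":0,"hand":-1},{"x":0,"y":0,"z":-0.01,"ax":0,"ay":0,"az":0,"hand":-1}]'

```text
time_s: 7.65
eef_pos: [534.5, -26.8, 102.7]
ee_rot: [-0.027, 0.707, -0.027, -0.707]
force: [-5.6, 0.5, 8.6]
grip_width: 0.329
```

```bash
python3 -c "from h import *;st()"
```

```text
7.65 pos [534.5 -26.8 102.7] yaw -1.647 tilt -1.0 F [-5.6  0.5  8.6] M [0.17 0.97 0.03] g 0.329 q6 1.38
```

Seated: TCP rose against 8.6 N at exactly the home height. Releasing, then moving over to the knob.

Request:
carry_out --targets '[{"x":0,"y":0,"z":0,"ax":0,"ay":0,"az":0,"hand":0.2},{"x":0,"y":0,"z":0,"ax":0,"ay":0,"az":0,"hand":0.3},{"x":0,"y":0,"z":0.005,"ax":0,"ay":0,"az":0,"hand":0.3},{"x":0,"y":0,"z":0.04,"ax":0,"ay":0,"az":0,"hand":0.3},{"x":0,"y":0,"z":0.075,"ax":0,"ay":0,"az":0,"hand":0.3}]'

```text
time_s: 8.28
eef_pos: [534.5, -26.7, 178.6]
ee_rot: [-0.027, 0.707, -0.027, -0.707]
force: [0.2, 0.2, -0.7]
grip_width: 0.65
```

Request:
carry_out --targets '[{"x":0.032,"y":-0.002,"z":0,"ax":0,"ay":0,"az":0,"hand":0.3},{"x":0.064,"y":-0.005,"z":0,"ax":0,"ay":0,"az":0,"hand":0.3},{"x":0.064,"y":-0.005,"z":0,"ax":0,"ay":0,"az":0,"hand":0.3}]'

```text
time_s: 8.65
eef_pos: [599.6, -31.9, 177.1]
ee_rot: [-0.027, 0.707, -0.027, -0.706]
force: [-0.2, 0.5, 0.7]
grip_width: 0.649
```

Run:
```python
from h import *
import cv2
st();s=viewer.capture("scene");t=viewer.capture("top");cv2.imwrite("pics/scene4.png",s);cv2.imwrite("pics/top4.png",t)
cr=lambda im,x,y:cv2.resize(im[y:y+80,x:x+80],None,fx=5,fy=5,interpolation=cv2.INTER_CUBIC)
cv2.imwrite("pics/a4.png",np.hstack([cr(t,270,160),cr(s,285,145)]))
```

```text
8.65 pos [599.6 -31.9 177.1] yaw -1.647 tilt -1.0 F [-0.2  0.5  0.7] M [-0.06  0.03 -0.02] g 0.649 q6 1.4
```

View pics/a4.png

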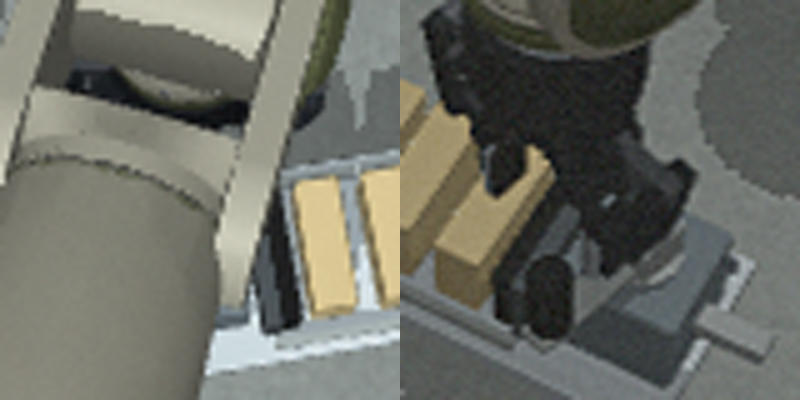

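Run:
```python
from h import *
import cv2
print(onz("scene",314.4,204.0,112.5))
t=cv2.imread("pics/top0.png");cv2.imwrite("pics/row.png",cv2.resize(t[170:245,285:410],None,fx=6.4,fy=6.4,interpolation=2))
```

```text
[599.35997168 -33.36527286 112.5       ]
```

View pics/row.png

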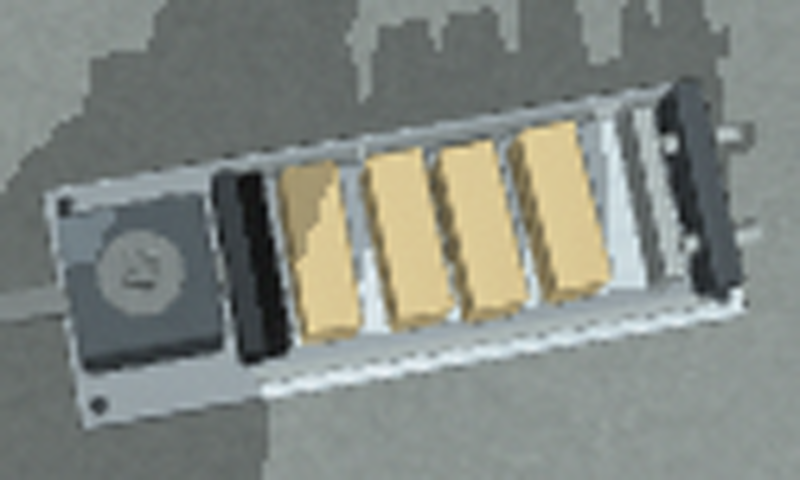

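Row crop: jaw face at about (276,262), face plate at about (640,196), four bars loose between them. That makes about 176 mm now, so about 64 mm or roughly 4 rad to close. Taking the knob.

Request:
carry_out --targets '[{"x":0,"y":-0.001,"z":-0.03,"ax":0,"ay":0,"az":0,"hand":0.3},{"x":0,"y":-0.001,"z":-0.06,"ax":0,"ay":0,"az":0,"hand":0.3},{"x":0,"y":-0.001,"z":-0.077,"ax":0,"ay":0,"az":0,"hand":0.3},{"x":0,"y":-0.001,"z":-0.077,"ax":0,"ay":0,"az":0,"hand":-0.3},{"x":0,"y":-0.001,"z":-0.077,"ax":0,"ay":0,"az":0,"hand":-1}]' --grip_force 40

```text
time_s: 9.38
eef_pos: [598.9, -32.9, 101.6]
ee_rot: [-0.027, 0.707, -0.027, -0.706]
force: [-1.3, 0.3, -0.8]
grip_width: 0.27
```

Request:
carry_out --targets '[{"x":0,"y":0,"z":0,"ax":0,"ay":0,"az":0,"hand":-1},{"x":0,"y":0,"z":0,"ax":0,"ay":0,"az":0,"hand":-1}]'

```text
time_s: 9.62
eef_pos: [599.0, -32.9, 101.3]
ee_rot: [-0.027, 0.707, -0.027, -0.706]
force: [0.5, -0.1, 3.6]
grip_width: 0.274
```

```bash
python3 -c "from h import *;st()"
```

```text
9.62 pos [599.  -32.9 101.3] yaw -1.647 tilt -1.0 F [ 0.5 -0.1  3.6] M [ 0.04  0.02 -0.05] g 0.274 q6 1.4
```

Run:
```python
import numpy as np
p0=-.095
f=lambda a:65*np.array([np.cos(p0-a),np.sin(p0-a)])
for i in range(24): print(round(.2*i+.2,1),(f(.2*i+.2)-f(.2*(i//5*5))).round(1))
```

```text
0.2 [ -2.5 -12.7]
0.4 [ -7.5 -24.7]
0.6 [-14.8 -35.5]
0.8 [-24.  -44.5]
1.0 [-34.9 -51.6]
1.2 [-12.1  -4.8]
1.4 [-24.9  -7. ]
1.6 [-37.8  -6.7]
1.8 [-50.5  -3.8]
2.0 [-62.3   1.5]
2.2 [-10.5   7.6]
2.4 [-19.3  17.1]
2.6 [-26.1  28.2]
2.8 [-30.5  40.4]
3.0 [-32.4  53.2]
3.2 [ 0.7 13. ]
3.4 [ 3.9 25.5]
3.6 [ 9.6 37.2]
3.8 [17.5 47.5]
4.0 [27.3 56. ]
4.2 [11.3  6.4]
4.4 [23.6 10.5]
4.6 [36.5 12. ]
4.8 [49.4 10.9]
```

Request:
carry_out --targets '[{"x":-0.0025,"y":-0.0127,"z":0,"ax":0,"ay":0,"az":0,"hand":-1},{"x":-0.0075,"y":-0.0247,"z":0,"ax":0,"ay":0,"az":0,"hand":-1},{"x":-0.0148,"y":-0.0355,"z":0,"ax":0,"ay":0,"az":0,"hand":-1},{"x":-0.024,"y":-0.0445,"z":0,"ax":0,"ay":0,"az":0,"hand":-1},{"x":-0.0349,"y":-0.0516,"z":0,"ax":0,"ay":0,"az":0,"hand":-1}]'

```text
time_s: 10.25
eef_pos: [564.5, -85.0, 101.4]
ee_rot: [-0.027, 0.708, -0.027, -0.705]
force: [5.2, 4.5, 7.1]
grip_width: 0.269
```

```bash
cat >> h.py <<'E'
def kn(C=(534.2,-26.7)):
    s=st();d=s['eef_pos'][:2]-C;u=d/np.hypot(*d)
    print('r',np.hypot(*d).round(2),'alpha',round(float((-.095-np.arctan2(d[1],d[0]))%(2*np.pi)),3),'Frad',round(float(s['force'][:2]@u),2),'Ftan(resist)',round(float(s['force'][:2]@np.array([-u[1],u[0]])),2))
E
python3 -c "from h import *;kn()"
```

```text
10.25 pos [564.5 -85.  101.4] yaw -1.648 tilt -1.0 F [5.2 4.5 7.1] M [ 1.4  -0.72 -0.04] g 0.269 q6 1.29
r 65.7 alpha 0.997 Frad -1.6 Ftan(resist) 6.74
```

Request:
carry_out --targets '[{"x":-0.0121,"y":-0.0048,"z":0.0005,"ax":0,"ay":0,"az":0,"hand":-1},{"x":-0.0249,"y":-0.007,"z":0.0005,"ax":0,"ay":0,"az":0,"hand":-1},{"x":-0.0378,"y":-0.0067,"z":0.0005,"ax":0,"ay":0,"az":0,"hand":-1},{"x":-0.0505,"y":-0.0038,"z":0.0005,"ax":0,"ay":0,"az":0,"hand":-1},{"x":-0.0623,"y":0.0015,"z":0.0005,"ax":0,"ay":0,"az":0,"hand":-1}]'

```text
time_s: 10.88
eef_pos: [502.5, -84.9, 102.1]
ee_rot: [-0.026, 0.709, -0.028, -0.705]
force: [4.2, -3.6, 6.2]
grip_width: 0.272
```

```bash
python3 -c "from h import *;kn()"
```

```text
10.88 pos [502.5 -84.9 102.1] yaw -1.648 tilt -1.0 F [ 4.2 -3.6  6.2] M [-0.25 -1.08 -0.01] g 0.272 q6 1.25
r 66.31 alpha 1.975 Frad 1.2 Ftan(resist) 5.41
```

Request:
carry_out --targets '[{"x":-0.0105,"y":0.0076,"z":0.0005,"ax":0,"ay":0,"az":0,"hand":-1},{"x":-0.0193,"y":0.0171,"z":0.0005,"ax":0,"ay":0,"az":0,"hand":-1},{"x":-0.0261,"y":0.0282,"z":0.0005,"ax":0,"ay":0,"az":0,"hand":-1},{"x":-0.0305,"y":0.0404,"z":0.0005,"ax":0,"ay":0,"az":0,"hand":-1},{"x":-0.0324,"y":0.0532,"z":0.0005,"ax":0,"ay":0,"az":0,"hand":-1}]'

```text
time_s: 11.5
eef_pos: [468.3, -31.2, 102.0]
ee_rot: [0.026, -0.706, 0.028, 0.707]
force: [-4.5, -5.0, 8.6]
grip_width: 0.268
```

```bash
python3 -c "from h import *;kn()"
```

```text
11.5 pos [468.3 -31.2 102. ] yaw -1.647 tilt -1.0 F [-4.5 -5.   8.6] M [-1.07  0.32  0.07] g 0.268 q6 1.33
r 66.07 alpha 2.978 Frad 4.8 Ftan(resist) 4.73
```

Request:
carry_out --targets '[{"x":0.0003,"y":0.0065,"z":0.0005,"ax":0,"ay":0,"az":0,"hand":-1},{"x":0.0007,"y":0.013,"z":0.0005,"ax":0,"ay":0,"az":0,"hand":-1},{"x":0.0021,"y":0.0193,"z":0.0005,"ax":0,"ay":0,"az":0,"hand":-1},{"x":0.0039,"y":0.0255,"z":0.0005,"ax":0,"ay":0,"az":0,"hand":-1}]'

```text
time_s: 12.0
eef_pos: [472.2, -5.3, 102.2]
ee_rot: [0.026, -0.706, 0.028, 0.707]
force: [-5.8, -3.2, 7.0]
grip_width: 0.27
```

Run:
```python
from h import *
import cv2
kn((533.7,-26.7));s=viewer.capture("scene");cv2.imwrite("pics/scene5.png",s);t=viewer.capture("top");cv2.imwrite("pics/top5.png",t)
a=cv2.resize(s[125:245,210:370],None,fx=3.75,fy=3.75,interpolation=2)
cv2.imwrite("pics/b5.png",a)
p0=-.095
f=lambda a:65.3*np.array([np.cos(p0-a),np.sin(p0-a)])
for i in range(1,25): print(round(3.4+.05*i,2),(f(3.4+.05*i)-f(3.4)).round(1))
```

```text
12.0 pos [472.2  -5.3 102.2] yaw -1.647 tilt -1.0 F [-5.8 -3.2  7. ] M [-0.82  0.53  0.01] g 0.27 q6 1.39
r 65.13 alpha 3.381 Frad 4.4 Ftan(resist) 4.89
3.45 [1.2 3. ]
3.5 [2.6 6. ]
3.55 [4.1 8.9]
3.6 [ 5.7 11.7]
3.65 [ 7.5 14.5]
3.7 [ 9.4 17.1]
3.75 [11.5 19.6]
3.8 [13.6 22.1]
3.85 [15.9 24.4]
3.9 [18.3 26.6]
3.95 [20.8 28.7]
4.0 [23.5 30.6]
4.05 [26.2 32.5]
4.1 [29.  34.2]
4.15 [31.8 35.7]
4.2 [34.8 37.1]
4.25 [37.8 38.3]
4.3 [40.9 39.4]
4.35 [44.  40.4]
4.4 [47.2 41.2]
4.45 [50.4 41.8]
4.5 [53.6 42.3]
4.55 [56.9 42.6]
4.6 [60.1 42.7]
```

View pics/b5.png

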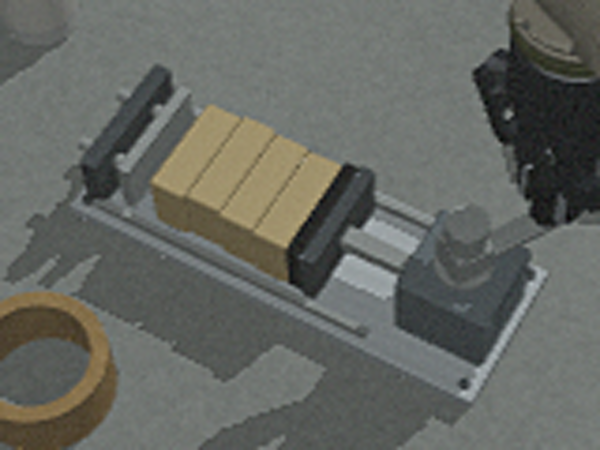

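Crop shows all four bars already pushed together. The last bar's edge, from (152,185) to (208,108), is still about 10 mm short of the face plate. Creeping on.

Request:
carry_out --targets '[{"x":0.0026,"y":0.006,"z":0,"ax":0,"ay":0,"az":0,"hand":-1},{"x":0.0057,"y":0.0117,"z":0,"ax":0,"ay":0,"az":0,"hand":-1},{"x":0.0075,"y":0.0145,"z":0,"ax":0,"ay":0,"az":0,"hand":-1},{"x":0.0094,"y":0.0171,"z":0,"ax":0,"ay":0,"az":0,"hand":-1},{"x":0.0094,"y":0.0171,"z":0,"ax":0,"ay":0,"az":0,"hand":-1}]'

```text
time_s: 12.72
eef_pos: [481.7, 12.1, 102.1]
ee_rot: [0.027, -0.706, 0.027, 0.707]
force: [-4.3, -1.2, 6.0]
grip_width: 0.266
```

Run:
```python
from h import *
kn((533.7,-26.7))
p0=-.095
f=lambda a:65.3*np.array([np.cos(p0-a),np.sin(p0-a)])
for a in(3.7,3.8,3.9,4.0,4.1,4.2,4.3): print(a,(f(a+.05)-f(a)).round(1),(f(a+.1)-f(a)).round(1))
```

```text
12.72 pos [481.7  12.1 102.1] yaw -1.647 tilt -1.0 F [-4.3 -1.2  6. ] M [-0.41  0.48  0.02] g 0.266 q6 1.43
r 64.86 alpha 3.688 Frad 2.76 Ftan(resist) 3.51
3.7 [2.  2.5] [4.2 5. ]
3.8 [2.3 2.3] [4.7 4.5]
3.9 [2.5 2.1] [5.1 4. ]
4.0 [2.7 1.8] [5.5 3.5]
4.1 [2.9 1.5] [5.8 2.9]
4.2 [3.  1.2] [6.1 2.3]
4.3 [3.1 0.9] [6.3 1.7]
```

Request:
carry_out --targets '[{"x":0.002,"y":0.0025,"z":0,"ax":0,"ay":0,"az":0,"hand":-1},{"x":0.0042,"y":0.005,"z":0,"ax":0,"ay":0,"az":0,"hand":-1},{"x":0.0042,"y":0.005,"z":0,"ax":0,"ay":0,"az":0,"hand":-1}]'

```text
time_s: 13.1
eef_pos: [486.0, 17.1, 102.1]
ee_rot: [0.027, -0.706, 0.027, 0.707]
force: [-3.7, -0.4, 5.9]
grip_width: 0.27
```

```bash
python3 -c "from h import *;kn((533.7,-26.7))"
```

```text
13.1 pos [486.   17.1 102.1] yaw -1.647 tilt -1.0 F [-3.7 -0.4  5.9] M [-0.34  0.47 -0.02] g 0.27 q6 1.44
r 64.75 alpha 3.789 Frad 2.47 Ftan(resist) 2.81
```

Request:
carry_out --targets '[{"x":0.0023,"y":0.0023,"z":0,"ax":0,"ay":0,"az":0,"hand":-1},{"x":0.0047,"y":0.0045,"z":0,"ax":0,"ay":0,"az":0,"hand":-1}]'

```text
time_s: 13.35
eef_pos: [490.5, 21.4, 102.0]
ee_rot: [0.027, -0.706, 0.027, 0.707]
force: [-5.2, -0.9, 6.8]
grip_width: 0.266
```

```bash
python3 -c "from h import *;kn((533.7,-26.7))"
```

```text
13.35 pos [490.5  21.4 102. ] yaw -1.647 tilt -1.0 F [-5.2 -0.9  6.8] M [-0.65  0.65 -0.  ] g 0.266 q6 1.45
r 64.67 alpha 3.885 Frad 2.84 Ftan(resist) 4.48
```

Request:
carry_out --targets '[{"x":0,"y":0,"z":0,"ax":0,"ay":0,"az":0,"hand":-1}]'

```text
time_s: 13.48
eef_pos: [490.7, 21.6, 102.1]
ee_rot: [0.027, -0.706, 0.027, 0.707]
force: [-4.0, 0.2, 6.8]
grip_width: 0.27
```

```bash
python3 -c "from h import *;kn((533.7,-26.7))"
```

```text
13.47 pos [490.7  21.6 102.1] yaw -1.647 tilt -1.0 F [-4.   0.2  6.8] M [-0.37  0.42 -0.04] g 0.27 q6 1.45
r 64.66 alpha 3.889 Frad 2.82 Ftan(resist) 2.81
```

Request:
carry_out --targets '[{"x":0.0025,"y":0.0021,"z":0,"ax":0,"ay":0,"az":0,"hand":-1},{"x":0.0051,"y":0.004,"z":0,"ax":0,"ay":0,"az":0,"hand":-1}]'

```text
time_s: 13.72
eef_pos: [495.5, 25.4, 102.0]
ee_rot: [0.027, -0.706, 0.027, 0.707]
force: [-4.8, -1.3, 7.1]
grip_width: 0.267
```

```bash
python3 -c "from h import *;kn((533.7,-26.7))"
```

```text
13.72 pos [495.5  25.4 102. ] yaw -1.647 tilt -1.0 F [-4.8 -1.3  7.1] M [-0.6   0.72 -0.02] g 0.267 q6 1.46
r 64.58 alpha 3.985 Frad 1.82 Ftan(resist) 4.64
```

Request:
carry_out --targets '[{"x":0,"y":0,"z":0,"ax":0,"ay":0,"az":0,"hand":-1}]'

```text
time_s: 13.85
eef_pos: [495.8, 25.6, 102.0]
ee_rot: [0.027, -0.706, 0.027, 0.707]
force: [-4.2, -0.2, 6.3]
grip_width: 0.267
```

```bash
python3 -c "from h import *;kn((533.7,-26.7))"
```

```text
13.85 pos [495.8  25.6 102. ] yaw -1.647 tilt -1.0 F [-4.2 -0.2  6.3] M [-0.31  0.45 -0.04] g 0.267 q6 1.46
r 64.57 alpha 3.99 Frad 2.34 Ftan(resist) 3.54
```

Request:
carry_out --targets '[{"x":0.0027,"y":0.0018,"z":0,"ax":0,"ay":0,"az":0,"hand":-1},{"x":0.0055,"y":0.0035,"z":0,"ax":0,"ay":0,"az":0,"hand":-1}]'

```text
time_s: 14.1
eef_pos: [501.0, 28.9, 102.0]
ee_rot: [0.027, -0.706, 0.027, 0.707]
force: [-5.2, -1.0, 6.4]
grip_width: 0.268
```

```bash
python3 -c "from h import *;kn((533.7,-26.7))"
```

```text
14.1 pos [501.   28.9 102. ] yaw -1.647 tilt -1.0 F [-5.2 -1.   6.4] M [-0.6   0.71 -0.05] g 0.268 q6 1.47
r 64.5 alpha 4.086 Frad 1.78 Ftan(resist) 4.97
```

Request:
carry_out --targets '[{"x":0,"y":0,"z":0,"ax":0,"ay":0,"az":0,"hand":-1}]'

```text
time_s: 14.22
eef_pos: [501.3, 29.1, 102.0]
ee_rot: [0.027, -0.706, 0.027, 0.707]
force: [-4.4, -0.2, 4.9]
grip_width: 0.268
```

```bash
python3 -c "from h import *;kn((533.7,-26.7))"
```

```text
14.22 pos [501.3  29.1 102. ] yaw -1.647 tilt -1.0 F [-4.4 -0.2  4.9] M [-0.27  0.41 -0.03] g 0.268 q6 1.47
r 64.49 alpha 4.091 Frad 2.01 Ftan(resist) 3.89
```

Request:
carry_out --targets '[{"x":0.0029,"y":0.0015,"z":0,"ax":0,"ay":0,"az":0,"hand":-1},{"x":0.0058,"y":0.0029,"z":0,"ax":0,"ay":0,"az":0,"hand":-1}]'

```text
time_s: 14.48
eef_pos: [506.8, 31.8, 102.0]
ee_rot: [0.027, -0.706, 0.027, 0.707]
force: [-5.0, -1.2, 5.9]
grip_width: 0.269
```

```bash
python3 -c "from h import *;kn((533.7,-26.7))"
```

```text
14.47 pos [506.8  31.8 102. ] yaw -1.647 tilt -1.0 F [-5.  -1.2  5.9] M [-0.54  0.75  0.03] g 0.269 q6 1.48
r 64.43 alpha 4.186 Frad 1.05 Ftan(resist) 5.07
```

Request:
carry_out --targets '[{"x":0,"y":0,"z":0,"ax":0,"ay":0,"az":0,"hand":-1}]'

```text
time_s: 14.6
eef_pos: [507.1, 32.0, 102.0]
ee_rot: [0.027, -0.706, 0.027, 0.707]
force: [-4.5, 0.6, 5.6]
grip_width: 0.268
```

Run:
```python
from h import *
import cv2
kn((533.7,-26.7));s=viewer.capture("scene");cv2.imwrite("pics/scene6.png",s);t=viewer.capture("top");cv2.imwrite("pics/top6.png",t)
a=cv2.resize(s[130:200,225:315],None,fx=5,fy=5,interpolation=2);b=cv2.resize(t[170:240,345:415],(350,350),interpolation=2)
cv2.imwrite("pics/b6.png",np.hstack([a,b]))
```

```text
14.6 pos [507.1  32.  102. ] yaw -1.647 tilt -1.0 F [-4.5  0.6  5.6] M [-0.27  0.53 -0.  ] g 0.268 q6 1.48
r 64.42 alpha 4.191 Frad 2.38 Ftan(resist) 3.9
```

View pics/b6.png

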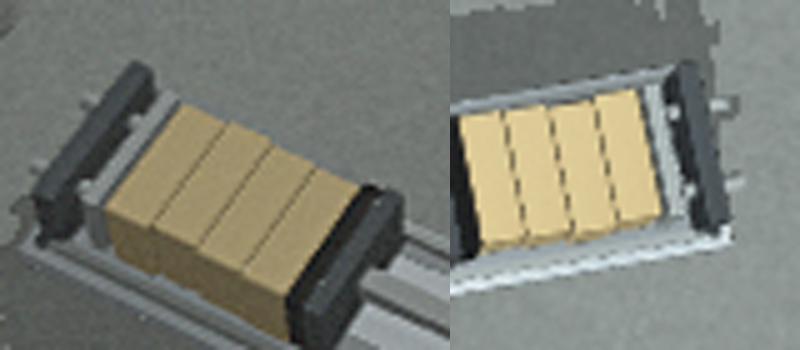

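Row is now all but against the plate (scene crop, bar edge from (108,210) to (178,105) with only a thin dark line left). Smaller steps.

Request:
carry_out --targets '[{"x":0.0018,"y":0.0008,"z":0,"ax":0,"ay":0,"az":0,"hand":-1},{"x":0.0036,"y":0.0015,"z":0,"ax":0,"ay":0,"az":0,"hand":-1}]'

```text
time_s: 14.95
eef_pos: [510.3, 33.3, 101.9]
ee_rot: [0.027, -0.706, 0.027, 0.707]
force: [-6.1, -1.1, 5.6]
grip_width: 0.269
```

```bash
python3 -c "from h import *;kn((533.7,-26.7))"
```

```text
14.95 pos [510.3  33.3 101.9] yaw -1.647 tilt -1.0 F [-6.1 -1.1  5.6] M [-0.5   0.77  0.02] g 0.269 q6 1.48
r 64.4 alpha 4.246 Frad 1.15 Ftan(resist) 6.05
```

Request:
carry_out --targets '[{"x":0.0018,"y":0.0007,"z":0,"ax":0,"ay":0,"az":0,"hand":-1},{"x":0.0036,"y":0.0013,"z":0,"ax":0,"ay":0,"az":0,"hand":-1}]'

```text
time_s: 15.2
eef_pos: [513.9, 34.6, 101.9]
ee_rot: [0.027, -0.706, 0.027, 0.707]
force: [-5.8, -0.8, 6.3]
grip_width: 0.267
```

```bash
python3 -c "from h import *;kn((533.7,-26.7))"
```

```text
15.2 pos [513.9  34.6 101.9] yaw -1.647 tilt -1.0 F [-5.8 -0.8  6.3] M [-0.58  0.76 -0.03] g 0.267 q6 1.49
r 64.37 alpha 4.305 Frad 1.03 Ftan(resist) 5.72
```

Request:
carry_out --targets '[{"x":0.0015,"y":0.0005,"z":0,"ax":0,"ay":0,"az":0,"hand":-1},{"x":0.0031,"y":0.0009,"z":0,"ax":0,"ay":0,"az":0,"hand":-1}]'

```text
time_s: 15.45
eef_pos: [517.0, 35.4, 101.9]
ee_rot: [0.027, -0.706, 0.027, 0.707]
force: [-5.9, -1.0, 5.5]
grip_width: 0.268
```

```bash
python3 -c "from h import *;kn((533.7,-26.7))"
```

```text
15.45 pos [517.   35.4 101.9] yaw -1.647 tilt -1.0 F [-5.9 -1.   5.5] M [-0.6   0.83 -0.02] g 0.268 q6 1.49
r 64.34 alpha 4.355 Frad 0.55 Ftan(resist) 5.91
```

Request:
carry_out --targets '[{"x":0,"y":0,"z":0,"ax":0,"ay":0,"az":0,"hand":-1}]'

```text
time_s: 15.58
eef_pos: [517.2, 35.5, 101.9]
ee_rot: [0.027, -0.706, 0.027, 0.707]
force: [-4.1, -0.4, 5.7]
grip_width: 0.266
```

```bash
python3 -c "from h import *;kn((533.7,-26.7))"
```

```text
15.57 pos [517.2  35.5 101.9] yaw -1.647 tilt -1.0 F [-4.1 -0.4  5.7] M [-0.53  0.66  0.  ] g 0.266 q6 1.49
r 64.36 alpha 4.358 Frad 0.68 Ftan(resist) 4.05
```

Request:
carry_out --targets '[{"x":0.0016,"y":0.0004,"z":0,"ax":0,"ay":0,"az":0,"hand":-1},{"x":0.0031,"y":0.0007,"z":0,"ax":0,"ay":0,"az":0,"hand":-1}]'

```text
time_s: 15.82
eef_pos: [520.0, 36.2, 101.9]
ee_rot: [0.027, -0.706, 0.027, 0.707]
force: [-5.3, -0.6, 5.8]
grip_width: 0.268
```

```bash
python3 -c "from h import *;kn((533.7,-26.7))"
```

```text
15.82 pos [520.   36.2 101.9] yaw -1.647 tilt -1.0 F [-5.3 -0.6  5.8] M [-0.58  0.85  0.03] g 0.268 q6 1.49
r 64.35 alpha 4.404 Frad 0.55 Ftan(resist) 5.35
```

Request:
carry_out --targets '[{"x":0,"y":0,"z":0,"ax":0,"ay":0,"az":0,"hand":-1}]'

```text
time_s: 15.95
eef_pos: [520.2, 36.2, 101.9]
ee_rot: [0.027, -0.706, 0.027, 0.707]
force: [-4.9, -0.4, 5.3]
grip_width: 0.274
```

```bash
python3 -c "from h import *;kn((533.7,-26.7))"
```

```text
15.95 pos [520.2  36.2 101.9] yaw -1.647 tilt -1.0 F [-4.9 -0.4  5.3] M [-0.47  0.68  0.01] g 0.274 q6 1.49
r 64.34 alpha 4.406 Frad 0.68 Ftan(resist) 4.85
```

Request:
carry_out --targets '[{"x":0.0016,"y":0.0003,"z":0,"ax":0,"ay":0,"az":0,"hand":-1},{"x":0.0032,"y":0.0005,"z":0,"ax":0,"ay":0,"az":0,"hand":-1}]'

```text
time_s: 16.2
eef_pos: [523.0, 36.7, 101.8]
ee_rot: [0.027, -0.706, 0.027, 0.708]
force: [-6.9, -0.1, 5.8]
grip_width: 0.268
```

```bash
cat >> h.py <<'E'
def avg(n=5,C=(533.7,-26.7)):
    L=[]
    for i in range(n):
        s=ctrl.sense();d=s['eef_pos'][:2]-C;u=d/np.hypot(*d);T=np.array([-u[1],u[0]])
        L.append([s['force'][:2]@T,s['wrist_torque'][1],s['wrist_torque'][0]]);im=viewer.capture("top")
    print('alpha',round(float((-.095-np.arctan2(d[1],d[0]))%(2*np.pi)),3),'Ft',np.array(L)[:,0].round(1),np.mean(L[1:],0).round(2));return im
E
python3 -c "from h import *;avg()"
```

```text
alpha 4.452 Ft [6.9 5.9 5.6 6.9 6.5] [ 6.23  0.93 -0.47]
```

Request:
carry_out --targets '[{"x":0.0016,"y":0.0001,"z":0,"ax":0,"ay":0,"az":0,"hand":-1},{"x":0.0032,"y":0.0003,"z":0,"ax":0,"ay":0,"az":0,"hand":-1}]'

```text
time_s: 16.7
eef_pos: [525.9, 37.1, 101.8]
ee_rot: [0.027, -0.705, 0.027, 0.708]
force: [-8.4, -0.2, 7.8]
grip_width: 0.269
```

```bash
python3 -c "from h import *;avg()"
```

```text
alpha 4.497 Ft [8.4 7.8 7.8 8.4 7.5] [ 7.88  1.21 -0.44]
```

It bites: resistance rose from about 4.9 to 7.9 N over the last 0.09 rad, so the squeeze is about 12–15 N. I stop winding, hold briefly, release the knob a little and rise.

Request:
carry_out --targets '[{"x":0,"y":0,"z":0,"ax":0,"ay":0,"az":0,"hand":-1},{"x":0,"y":0,"z":0,"ax":0,"ay":0,"az":0,"hand":-0.2},{"x":0,"y":0,"z":0,"ax":0,"ay":0,"az":0,"hand":-0.2},{"x":0,"y":0,"z":0.04,"ax":0,"ay":0,"az":0,"hand":-0.2},{"x":0,"y":0,"z":0.08,"ax":0,"ay":0,"az":0,"hand":-0.2}]'

```text
time_s: 17.58
eef_pos: [527.1, 37.8, 182.5]
ee_rot: [0.027, -0.706, 0.027, 0.707]
force: [-0.1, 0.3, 0.3]
grip_width: 0.401
```

Request:
carry_out --targets '[{"x":0.002,"y":-0.013,"z":0.01,"ax":0,"ay":0,"az":0.17,"hand":0.3},{"x":0.004,"y":-0.026,"z":0.01,"ax":0,"ay":0,"az":0.34,"hand":0.3},{"x":0.005,"y":-0.039,"z":0.01,"ax":0,"ay":0,"az":0.51,"hand":0.3},{"x":0.006,"y":-0.052,"z":0.01,"ax":0,"ay":0,"az":0.68,"hand":0.3},{"x":0.0075,"y":-0.064,"z":0.01,"ax":0,"ay":0,"az":0.85,"hand":0.3}]'

```text
time_s: 18.2
eef_pos: [534.8, -26.7, 191.6]
ee_rot: [-0.269, -0.654, -0.269, 0.654]
force: [0.1, -0.0, 0.8]
grip_width: 0.65
```

Request:
carry_out --targets '[{"x":0,"y":0,"z":0,"ax":0,"ay":0,"az":0.17,"hand":0.3},{"x":0,"y":0,"z":0,"ax":0,"ay":0,"az":0.34,"hand":0.3},{"x":0,"y":0,"z":0,"ax":0,"ay":0,"az":0.51,"hand":0.3},{"x":0,"y":0,"z":0,"ax":0,"ay":0,"az":0.68,"hand":0.3},{"x":0,"y":0,"z":0,"ax":0,"ay":0,"az":0.85,"hand":0.3}]'

```text
time_s: 18.82
eef_pos: [534.8, -26.2, 191.6]
ee_rot: [0.514, 0.485, 0.514, -0.485]
force: [-0.6, 0.3, 1.1]
grip_width: 0.651
```

Run:
```python
from h import *
import cv2
viewer.capture("top");viewer.capture("top");st();s=viewer.capture("scene");cv2.imwrite("pics/scene7.png",s);t=viewer.capture("top");cv2.imwrite("pics/top7.png",t)
a=cv2.resize(s[140:220,290:370],(400,400),interpolation=2);b=cv2.resize(t[165:245,335:415],(400,400),interpolation=2)
cv2.imwrite("pics/b7.png",np.hstack([a,b]))
```

```text
18.93 pos [534.8 -26.2 191.7] yaw 0.054 tilt -1.0 F [0.1 0.  0.8] M [0.01 0.01 0.01] g 0.655 q6 -0.32
```

View pics/b7.png

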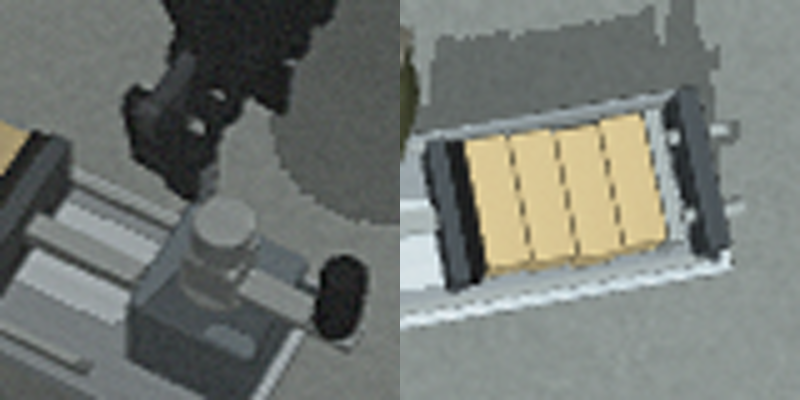

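Crop shows the row tight between pad and face plate with the crank still on the shaft. Now grasping the neck and lifting.

Request:
carry_out --targets '[{"x":-0.0008,"y":-0.0005,"z":-0.03,"ax":0,"ay":0,"az":0.06,"hand":0.3},{"x":-0.0008,"y":-0.0005,"z":-0.06,"ax":0,"ay":0,"az":0.06,"hand":0.3},{"x":-0.0008,"y":-0.0005,"z":-0.08,"ax":0,"ay":0,"az":0.06,"hand":0.3},{"x":-0.0008,"y":-0.0005,"z":-0.087,"ax":0,"ay":0,"az":0.06,"hand":0.3},{"x":-0.0008,"y":-0.0005,"z":-0.087,"ax":0,"ay":0,"az":0.06,"hand":0.0}]'

```text
time_s: 19.65
eef_pos: [534.1, -26.5, 105.0]
ee_rot: [0.527, 0.471, 0.527, -0.471]
force: [0.2, 0.5, 0.5]
grip_width: 0.501
```

Request:
carry_out --targets '[{"x":0,"y":0,"z":0,"ax":0,"ay":0,"az":0,"hand":-1},{"x":0,"y":0,"z":0,"ax":0,"ay":0,"az":0,"hand":-1},{"x":0,"y":0,"z":0,"ax":0,"ay":0,"az":0,"hand":-1},{"x":0,"y":0,"z":0,"ax":0,"ay":0,"az":0,"hand":-1}]' --grip_force 50

```text
time_s: 20.15
eef_pos: [534.3, -26.7, 105.8]
ee_rot: [0.528, 0.471, 0.527, -0.471]
force: [-2.6, -1.1, 6.3]
grip_width: 0.331
```

```bash
python3 -c "from h import *;st()"
```

```text
20.15 pos [534.3 -26.7 105.8] yaw 0.113 tilt -1.0 F [-2.6 -1.1  6.3] M [-0.08  0.55  0.01] g 0.331 q6 -0.38
```

Request:
carry_out --targets '[{"x":-0.0003,"y":0,"z":0.006,"ax":0,"ay":0,"az":0,"hand":-1},{"x":-0.0003,"y":0,"z":0.012,"ax":0,"ay":0,"az":0,"hand":-1},{"x":-0.0003,"y":0,"z":0.02,"ax":0,"ay":0,"az":0,"hand":-1},{"x":-0.0003,"y":0,"z":0.03,"ax":0,"ay":0,"az":0,"hand":-1},{"x":-0.0003,"y":0,"z":0.07,"ax":0,"ay":0,"az":0,"hand":-1}]'

```text
time_s: 20.78
eef_pos: [532.5, -26.2, 174.3]
ee_rot: [0.526, 0.47, 0.529, -0.472]
force: [1.2, 0.0, -2.5]
grip_width: 0.33
```

```bash
python3 -c "
from h import *;viewer.capture('top');st()
for n,p in dict(r1=(231,262),r2=(240,283),o1=(249,215),o2=(240,235),y1=(178,279),y2=(197,266)).items(): print(n,onz('top',*p,50).round(0))"
```

```text
20.82 pos [535.2 -26.8 181. ] yaw 0.113 tilt -1.0 F [ 3.3 -0.6  4.3] M [-0.01 -0.24 -0.02] g 0.331 q6 -0.38
r1 [386. 195.  50.]
r2 [325. 165.  50.]
o1 [527. 149.  50.]
o2 [466. 173.  50.]
y1 [334. 347.  50.]
y2 [372. 294.  50.]
```

Request:
carry_out --targets '[{"x":-0.01,"y":0.055,"z":0,"ax":0,"ay":0,"az":0,"hand":-1},{"x":-0.02,"y":0.11,"z":0,"ax":0,"ay":0,"az":0,"hand":-1},{"x":-0.03,"y":0.165,"z":0,"ax":0,"ay":0,"az":0,"hand":-1},{"x":-0.04,"y":0.22,"z":0,"ax":0,"ay":0,"az":0,"hand":-1},{"x":-0.05,"y":0.275,"z":0,"ax":0,"ay":0,"az":0,"hand":-1}]'

```text
time_s: 21.45
eef_pos: [483.1, 250.3, 175.5]
ee_rot: [0.528, 0.471, 0.527, -0.471]
force: [0.9, -0.7, -1.8]
grip_width: 0.328
```

Request:
carry_out --targets '[{"x":-0.005,"y":0.027,"z":-0.03,"ax":0,"ay":0,"az":0,"hand":-1},{"x":-0.005,"y":0.027,"z":-0.08,"ax":0,"ay":0,"az":0,"hand":-1},{"x":-0.005,"y":0.027,"z":-0.12,"ax":0,"ay":0,"az":0,"hand":-1},{"x":-0.005,"y":0.027,"z":-0.135,"ax":0,"ay":0,"az":0,"hand":-1},{"x":-0.005,"y":0.027,"z":-0.135,"ax":0,"ay":0,"az":0,"hand":-1}]'

```text
time_s: 22.08
eef_pos: [478.9, 275.5, 40.1]
ee_rot: [0.527, 0.471, 0.527, -0.471]
force: [0.6, -0.2, -2.3]
grip_width: 0.33
```

```bash
python3 -c "
from h import *;st();print(proj('scene',[480,275,63]))"
```

```text
22.07 pos [478.9 275.5  40.1] yaw 0.113 tilt -1.0 F [ 0.6 -0.2 -2.3] M [-0.07 -0.03  0.01] g 0.33 q6 0.2
[445.98938352 253.59758006]
```

Carrying the weight (-2.3 N). Lowering the last 14 mm.

Request:
carry_out --targets '[{"x":0,"y":0,"z":-0.004,"ax":0,"ay":0,"az":0,"hand":-1},{"x":0,"y":0,"z":-0.008,"ax":0,"ay":0,"az":0,"hand":-1},{"x":0,"y":0,"z":-0.011,"ax":0,"ay":0,"az":0,"hand":-1},{"x":0,"y":0,"z":-0.013,"ax":0,"ay":0,"az":0,"hand":-1},{"x":0,"y":0,"z":-0.0135,"ax":0,"ay":0,"az":0,"hand":-1}]'

```text
time_s: 22.7
eef_pos: [478.8, 275.5, 26.3]
ee_rot: [0.527, 0.471, 0.527, -0.471]
force: [-0.4, -0.4, -0.1]
grip_width: 0.333
```

```bash
python3 -c "
from h import *;st()"
```

```text
22.7 pos [478.8 275.5  26.3] yaw 0.113 tilt -1.0 F [-0.4 -0.4 -0.1] M [-0.13  0.05 -0.01] g 0.333 q6 0.2
```

Touching down. Pressing 1 mm more, then releasing and rising clear.

Request:
carry_out --targets '[{"x":0,"y":0,"z":-0.001,"ax":0,"ay":0,"az":0,"hand":-1},{"x":0,"y":0,"z":-0.001,"ax":0,"ay":0,"az":0,"hand":-0.1},{"x":0,"y":0,"z":-0.001,"ax":0,"ay":0,"az":0,"hand":0.3},{"x":0,"y":0,"z":-0.001,"ax":0,"ay":0,"az":0,"hand":0.3},{"x":0,"y":0,"z":0.015,"ax":0,"ay":0,"az":0,"hand":0.3}]'

```text
time_s: 23.32
eef_pos: [478.1, 275.4, 41.1]
ee_rot: [0.527, 0.47, 0.528, -0.472]
force: [0.5, 0.5, 0.2]
grip_width: 0.651
```

Request:
carry_out --targets '[{"x":0,"y":0,"z":0.04,"ax":0,"ay":0,"az":0,"hand":0.3},{"x":0,"y":0,"z":0.09,"ax":0,"ay":0,"az":0,"hand":0.3},{"x":-0.02,"y":0,"z":0.14,"ax":0,"ay":0,"az":0,"hand":0.3},{"x":-0.06,"y":0,"z":0.16,"ax":0,"ay":0,"az":0,"hand":0.3},{"x":-0.1,"y":0,"z":0.16,"ax":0,"ay":0,"az":0,"hand":0.3}]'

```text
time_s: 23.95
eef_pos: [378.2, 275.7, 203.9]
ee_rot: [0.528, 0.473, 0.527, -0.47]
force: [0.4, -1.0, 0.1]
grip_width: 0.648
```

Request:
carry_out --targets '[{"x":-0.02,"y":0,"z":0,"ax":0,"ay":0,"az":0,"hand":0.3},{"x":-0.02,"y":0,"z":0,"ax":0,"ay":0,"az":0,"hand":0.3},{"x":-0.02,"y":0,"z":0,"ax":0,"ay":0,"az":0,"hand":0.3}]'

```text
time_s: 24.32
eef_pos: [359.5, 275.6, 201.9]
ee_rot: [0.528, 0.471, 0.527, -0.471]
force: [0.3, 0.1, -0.3]
grip_width: 0.649
```

Run:
```python
from h import *
import cv2
st();s=viewer.capture("scene");t=viewer.capture("top");cv2.imwrite("pics/scene8.png",s);cv2.imwrite("pics/top8.png",t)
hs=lambda im:cv2.cvtColor(im,cv2.COLOR_BGR2GRAY)
# bright hub disc / black knob near predicted places
for n,im in(("scene",s),("top",t)):
    for lab,X in(("hub",[479,275,50]),("knob",[471,340,32])):
        u=proj(n,X);x,y=u.round().astype(int);g=hs(im)[y-14:y+15,x-14:x+15]
        m=(g>155) if lab=="hub" else (g<45)
        k,L,S,c=cv2.connectedComponentsWithStats(m.astype(np.uint8))
        print(n,lab,u.round(1),[(S[i,4],(c[i]+[x-14,y-14]).round(1).tolist()) for i in range(1,k) if S[i,4]>10])
# bystanders & row moved?
t0=cv2.imread("pics/top0.png");s0=cv2.imread("pics/scene0.png");s7=cv2.imread("pics/scene7.png");t7=cv2.imread("pics/top7.png")
def shift(a,b,x,y,w,h):
    r=cv2.matchTemplate(b[y-8:y+h+8,x-8:x+w+8],a[y:y+h,x:x+w],cv2.TM_CCOEFF_NORMED);_,v,_,l=cv2.minMaxLoc(r);return round(v,2),(l[0]-8,l[1]-8)
print("tape",shift(s0,s,195,198,50,50),"spray",shift(s0,s,203,88,30,50),"spare",shift(s0,s,322,296,40,50),"row since bite",shift(s7,s,235,140,90,70))
```

```text
24.32 pos [359.5 275.6 201.9] yaw 0.113 tilt -1.0 F [ 0.3  0.1 -0.3] M [-0.02  0.01  0.06] g 0.649 q6 0.28
scene hub [444.8 255.5] []
scene knob [467.9 272.2] [(np.int32(139), [468.7, 270.7])]
top hub [206.  230.2] [(np.int32(120), [201.5, 231.9])]
top knob [185.8 233.1] [(np.int32(72), [185.2, 234.0]), (np.int32(51), [179.0, 243.1])]
tape (0.81, (0, 0)) spray (0.84, (0, 0)) spare (0.83, (0, 0)) row since bite (0.9, (0, 0))
```

```bash
python3 -c "
from h import *
print(tri((468.7,270.7),(185.2,234.0)).round(1))
from rig import finish_job;print(finish_job())"
```

```text
[468.  339.9  35.7]
the job is handed in; nothing more can be done
None
```

I fitted the steel crank home on the shaft and wound it about 4.5 rad clockwise by the knob until it bit. Then I lifted it off and laid it socket down on the bench at about (479, 275) mm, roughly 300 mm from the shaft. The job was handed in at about 24 s and reported no verdict.

**Bite:** the resistance at the knob rose from about 4.9 N to 7.9 N over the last 0.09 rad. I put the squeeze at about 12–15 N from that. The squeeze itself could not be measured.

**Last checks:**
- **Crank:** the released knob was measured at a height of 35.7 mm, where 32.5 mm is expected lying flat. The 3 mm difference is about the same as before the pick-up (35.8 mm), so I took the crank to be flat. The threshold search found no hub disc in the scene picture, and in the top picture it found a bright patch 4.5 px off the predicted hub. So the crank lying flat rests on the knob and the touch-down force.
- **Row:** image matching showed no shift of the closed row since the crank came off (0 px).
- **Tape, bottle and spare soap:** no shift since the start (0 px).
- **Arm:** clear of everything, with no contact force.

I had used up the 12 picture views before the placing, so these last checks are by image code and force only.

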